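# Slide the dryer's filter cassette home under its low hood

## Robot

A 6-joint arm with a two-finger parallel gripper is mounted at the origin on the work surface. World frame = base frame: x ahead of the robot, y to its left, z up, the work surface at z = 0. Lengths are in mm, angles in rad, forces in N, time in s.
With the tool pointing down it reaches from about 325 to 875 mm from the base axis. Payload 4.4 kg.
Tool frame: the origin (TCP) lies on the centre line of the jaws, within the pads' length; the fingertips stand ahead of it and the grasp point (between the pads) lies 6 mm ahead of it (ctrl.tcp_to_tips is the z of the fingertips in the tool frame, in mm); z points along the fingers, y is the direction in which the jaws open and shut (so a half turn about z gives the same grasp; the last joint's range is limited). The gripper opens to 85 mm and grips with 20 to 120 N. Pads are 22 mm wide; open, the fingers measure 114 mm over their backs; the gripper's body (76 mm by 85 mm) begins 54 mm behind the grasp point. The pads swing forward as they close: fully open they stand 13 mm farther back than shut.
Start: joints at [-1.496, 0.207, 1.542, -0, 1.393, -0.15], TCP at [128.722, -560.409, 256.282] pointing down, gripper open.
Joint ranges: [-2.73, 2.73], [-0.86, 2.22], [0.23, 2.46], [-1.11, 4.25], [0.08, 2.63], [-2.82, 2.82]. Speed limits (rad/s): [2.79, 2.79, 3.14, 3.14, 3.14, 3.14].

## Interface

Orientations are given as a 3x3 rotation matrix whose columns are the frame's x, y, z axes.
In Python, from plant import ctrl, sensors, optics gives the robot as it stands. Calls block until the motion is done:
- ctrl.move_ptp(position, orientation): joint-space move of the TCP to a pose.
- ctrl.move_l(position, rot=None, vel=150, threshold=None): straight line of the TCP; rot=None keeps the orientation; vel is the mean speed in mm/s. With threshold (N) it stops when the force on the tool has changed by that much, and returns True; else False.
- ctrl.set_joints(angles): joint-space move.
- ctrl.gripper_to(opening, force=None): finger opening in mm; force is the grip in N (None keeps the last); returns when the fingers have stopped.
- ctrl.hold(seconds).
- ctrl.solve_ik(position, orientation): joint angles nearest the present ones, or None.
- sensors.read_state(): the state.
- optics.grab_frame(name): name is "side" or "top" or "wrist"; returns (picture, depth): 480x640x3 uint8, red, green, blue; 480x640 float32, mm along the optical axis (not along the pixel's ray), 0 where there is no reading.
- optics.camera_params(name): a dict with "mtx" (3x3 intrinsics, pixels), "R" (3x3) and "t" (3): a world point X has camera coordinates R X + t; the wrist camera has in their place "T_tool_cam" (4x4, takes a point from camera to tool coordinates, whose origin is the TCP and whose axes are the flange's). Camera axes: x right, y down, z forward; pixel columns grow to the right and rows downward; lengths in mm; the calibration is good to about 2 mm. A picture is of the moment at which its call begins: read the wrist's pose just before it. camera_params takes no time and is no camera call.
A pose or a line that the arm cannot do raises ctrl.MotionError and nothing moves.
- ctrl.finish_job(): hands the job in, once; it reports no verdict.
The state is a dict: "t": time; "q": joint angles; "qvel": joint speeds; "tau": joint torques, N m; "eef_pos": TCP position; "eef_rot": TCP orientation; "force": force on the tool from outside, world axes, zero at the start; "wrist_torque": the same for the moment, N m; "grip_width": finger opening in mm.
Only numpy, scipy, OpenCV 4.12 (cv2) and the standard library are available. Lean on these libraries where they do the work, as an engineer would, in place of code of your own. Each camera call takes 0.05 s, during which the arm holds its last target. There are 200 camera calls.

## Task

Take the flat filter cassette by its grip, slide it nose first between the guides and under the low hood of the filter housing, and push it gently on until you feel it stop hard against the end stop hidden inside, with the sprung contact pushed in. Then let go and leave it sitting there. Do not force anything against the housing, and leave the scoop, bottle and brush where they are.

Things in the scene. Friction and masses are not known exactly. Their poses are not given: they have to be found in the camera images.
- cassette: Loose grey filter cassette, dark mesh on top, lying flat, 0.45 to 0.65 kg: a slab 150 long (its x) x 90 wide (its y) x 20 mm thick. Origin: centre of the underside. The nose is the +x end; its last 10 mm is reduced to 80 mm wide, 3 to 17 mm high. A grip rib stands on top near the other end. It starts left or right of the housing's mouth, the scoop on the other side.
- cassette_grip (a point): Where to pinch the cassette: a point in the rib 43 mm above the underside, 48 mm behind the origin. The rib is 34 long (along the cassette's x) x 14 mm thick (along y), from the slab's top at 20 mm up to 54 mm; pinch it across its thickness. Axes as the cassette's.
- cassette_nose (a point): Middle of the cassette's front (nose) face, 75 mm ahead of its origin and 10 mm above its underside. Axes as the cassette's.
- housing: White filter housing fixed to the worktop: a low tunnel, open below, so the cassette slides on the worktop. Origin: middle of the mouth (hood's front edge) at worktop height; x points level into the tunnel, z up. Hood 140 long x 124 wide x 36 mm high; inside 96 mm wide, 23 mm high: the slab passes, the rib does not. Forces above 15 N damage the housing.
- housing_guides (a point): Middle of the gap where the guides begin, at worktop height, 76 mm before the mouth. Two guides 14 mm high: they flare in from about 122 mm apart here to 96 mm apart at 42 mm before the mouth, then run straight to it. Axes as the housing's.
- housing_mouth (a point): Middle of the under edge of the hood at the mouth, 23 mm above the worktop, straight above the housing's origin. Hidden under the hood is a rigid end stop, set anew each time, not measured: its face is anywhere from 52 to 92 mm inside the mouth. A sprung contact sticks out 6 mm before it: 0.6 N, rising to 1.5 N pressed flush. Home is hard against the stop; friction on the worktop then holds the cassette.
- scoop: White measuring cup, 72 mm across, 65 mm high, standing; origin under its centre. Leave alone.
- detergent: White detergent bottle, 84 mm across, 190 mm high, standing; origin under its centre. Leave alone.
- brush: Hand brush lying on the worktop; origin under its middle. Leave alone.
There are look-alikes about, which are no part of the job. Of the things that look like the cassette, the largest one is meant.

How it is judged (in metres and radians):
On the way:
1. the cassette's nose is under the hood, lined up with the tunnel (x of cassette_nose in the frame of housing above 0.015 m and y of cassette in the frame of housing between -0.007 and 0.007 m and angle between the x axis of cassette and the x axis of housing, either way round below 0.08 rad and angle between cassette's own z axis and vertical below 0.06 rad), for 0.1 s.
At the end, for the whole second after the job is handed in: The cassette lies flat on the worktop at rest in the tunnel, nose first, at least 46 mm under the hood, within 7 mm and 0.08 rad of the tunnel's line, and so far in that the housing's sprung contact bears on it with more than 1.0 N (about half pushed in or more) (x of cassette_nose in the frame of housing above 0.046 m and y of cassette in the frame of housing between -0.007 and 0.007 m and angle between the x axis of cassette and the x axis of housing, either way round below 0.08 rad and angle between cassette's own z axis and vertical below 0.06 rad and height (world z) of cassette below 0.004 m and linear speed of cassette below 0.01 m/s and contact force between cassette and housing above 1 N); the robot touches nothing.
It fails at once if anything presses on the housing with more than 15 N (contact force between anything else and housing above 15 N).
It fails at once if the scoop, the bottle or the brush is moved by more than 20 mm, or the scoop or bottle tipped ((distance of scoop from where it was at the start of the episode above 0.02 m or angle between scoop's own z axis and vertical above 0.3 rad) or (distance of detergent from where it was at the start of the episode above 0.02 m or angle between detergent's own z axis and vertical above 0.3 rad) or distance of brush from where it was at the start of the episode above 0.02 m).
It also fails if it takes over 64 s, if anything falls off the work surface, if the arm or the gripper's body presses on something with over 40 N, if the wrist force passes 120 N, or if a joint passes its speed limit or range.

## Working session

There is one attempt and no reset: what is moved stays moved. The work goes in short steps, each a Python script; the robot and the scene stay as the last script left them, time stands still between calls to the robot, and variables do not carry over. Pictures are saved under pics/ and viewed, about 8 in all and at most 12, crops included, and the job is handed in when it is done.

```bash
mkdir -p pics; ls; python3 - <<'E'
from plant import ctrl,sensors,optics
import cv2,numpy as np
for n in("top","side"):
    p,d=optics.grab_frame(n); np.savez(f"pics/{n}0.npz",p=p,d=d,**optics.camera_params(n))
    cv2.imwrite(f"pics/{n}0.png",p[...,::-1]); c=optics.camera_params(n); print(n,c["mtx"],-c["R"].T@c["t"], c["R"])
s=sensors.read_state(); print(s["t"],s["force"],ctrl.tcp_to_tips,s["eef_rot"])
print(optics.camera_params("wrist"))
E
```

```text
pics
top [[534.45404841   0.         313.1124733 ]
 [  0.         534.45404841 232.21907693]
 [  0.           0.           1.        ]] [ 370.75317527  -15.85443445 1066.38993251] [[ 0.00590122 -0.99997012 -0.00499373]
 [-0.99295288 -0.00526857 -0.11839268]
 [ 0.11836284  0.0056572  -0.9929543 ]]
side [[490.64023303   0.         315.84632033]
 [  0.         490.64023303 236.15407339]
 [  0.           0.           1.        ]] [293.29437117 792.16986811 850.78927937] [[-0.97071056 -0.24004045  0.01007944]
 [-0.17176055  0.66403349 -0.72770725]
 [ 0.16798609 -0.70812436 -0.6858138 ]]
0.1 [-0.84699352 -0.00810089  0.28042549] 25.0 [[ 9.74614317e-01  2.23890374e-01 -1.85072120e-04]
 [ 2.23890263e-01 -9.74612100e-01  2.09855854e-03]
 [ 2.89473527e-04 -2.08672104e-03 -9.99997781e-01]]
{'mtx': array([[427.25195487,   0.        , 324.17163865],
       [  0.        , 427.25195487, 235.95456007],
       [  0.        ,   0.        ,   1.        ]]), 'T_tool_cam': array([[-4.57541671e-05, -9.50009950e-01, -3.12219622e-01,
         7.96982047e+01],
       [ 9.99999519e-01, -3.49249621e-04,  9.16138670e-04,
        -3.91565473e-02],
       [-9.79383437e-04, -3.12219430e-01,  9.50009509e-01,
        -1.17687016e+02],
       [ 0.00000000e+00,  0.00000000e+00,  0.00000000e+00,
         1.00000000e+00]])}
```

View pics/top0.png

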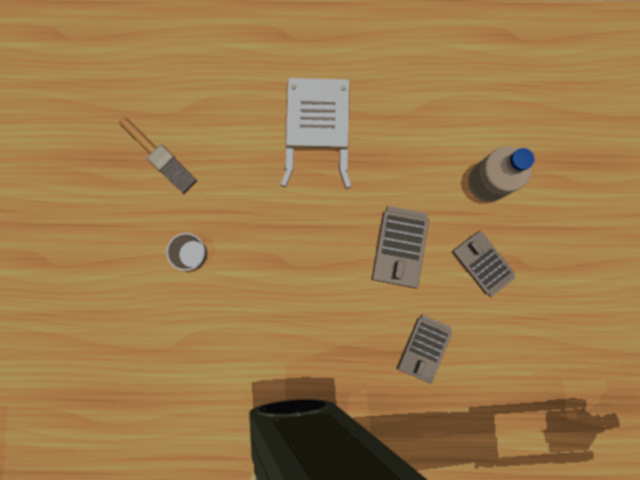

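View pics/side0.png

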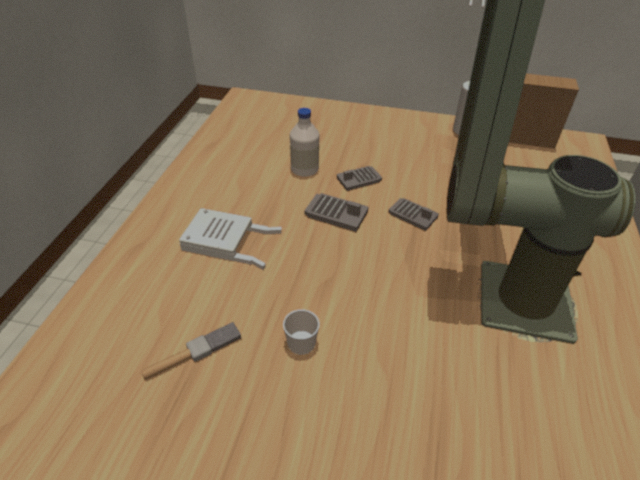

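Top view: the cassette-like things are at (400,247), (484,263) and (425,348). The first is clearly the largest, with its rib at the lower end (398,268) and its nose up. The housing hood is at (318,112) with the mouth facing down, the scoop at (187,252), the bottle at (500,175) and the brush at (165,160).

```bash
cat > h.py <<'E'
import cv2,numpy as np
def ray(c,uv,z):
    uv=np.atleast_2d(uv).astype(float); d=np.c_[uv,np.ones(len(uv))]@np.linalg.inv(c["mtx"]).T@c["R"]
    o=-c["R"].T@c["t"]; return o+d*((z-o[2])/d[:,2])[:,None]
def wristcam(s,c):
    T=np.eye(4);T[:3,:3]=s["eef_rot"];T[:3,3]=s["eef_pos"];T=T@c["T_tool_cam"]
    R=T[:3,:3].T; return dict(mtx=c["mtx"],R=R,t=-R@T[:3,3])
def graymask(p,s=70,v=0):
    h=cv2.cvtColor(p,cv2.COLOR_RGB2HSV); return ((h[...,1]<s)&(h[...,2]>=v)).astype(np.uint8)*255
E
python3 - <<'E'
from h import *
c=np.load("pics/top0.npz"); p=c["p"]; hsv=cv2.cvtColor(p,cv2.COLOR_RGB2HSV)
for u,v in((380,250),(400,235),(390,226),(318,90),(290,160),(350,250),(484,263)): print(u,v,hsv[v,u])
m=graymask(p,90); m[385:]=0
for k in cv2.findContours(m,cv2.RETR_EXTERNAL,cv2.CHAIN_APPROX_NONE)[0]:
    if cv2.contourArea(k)<300: continue
    r=cv2.minAreaRect(k); print("px",np.round(r[0]))
    for z in (20,36):
        w=ray(c,k[:,0],z)[:,:2].astype(np.float32); R=cv2.minAreaRect(w); print("  z",z,np.round(R[0],1),np.round(R[1],1),round(R[2],1))
    for z in (20,):print("  box",np.round(ray(c,cv2.boxPoints(r),z)[:,:2]).tolist())
a=cv2.resize(p[60:300,270:450],None,fx=3,fy=3,interpolation=cv2.INTER_CUBIC)[...,::-1]
b=cv2.resize(m[60:300,270:450],None,fx=1.4,fy=1.4); 
o=np.zeros((600,800,3),np.uint8); a=cv2.resize(a,(450,600));o[:,:450]=a; o[:b.shape[0],460:460+b.shape[1]]=b[...,None]
cv2.imwrite("pics/crop1.png",o)
E
```

```text
380 250 [ 16  47 130]
400 235 [18 43 72]
390 226 [15 43 72]
318 90 [ 90   3 171]
290 160 [102   7 175]
350 250 [ 18 135 170]
484 263 [15 36 71]
px [425. 348.]
  z 20 [ 272.7 -226.3] [ 69.6 113.7] 66.5
  z 36 [ 274.2 -223.1] [ 68.5 112. ] 66.5
  box [[234.0, -171.0], [338.0, -218.0], [311.0, -283.0], [207.0, -236.0]]
px [186. 251.]
  z 20 [455.7 240.2] [77.7 74.2] 46.3
  z 36 [454.4 236.3] [76.5 73.1] 46.3
  box [[494.0, 281.0], [495.0, 204.0], [420.0, 201.0], [419.0, 278.0]]
px [484. 264.]
  z 20 [ 435.8 -345. ] [114.5  69.8] 37.4
  z 36 [ 434.8 -339.9] [112.8  68.7] 37.4
  box [[460.0, -283.0], [503.0, -337.0], [412.0, -407.0], [369.0, -353.0]]
px [401. 246.]
  z 20 [ 469.  -182.1] [ 89.9 148.8] 79.7
  z 36 [ 467.5 -179.6] [ 88.6 146.6] 79.7
  box [[403.0, -125.0], [550.0, -151.0], [535.0, -241.0], [388.0, -213.0]]
px [503. 173.]
  z 20 [ 617.4 -387.5] [ 89.5 146.1] 41.2
  z 36 [ 613.6 -381.8] [ 88.1 143.9] 41.2
  box [[603.0, -304.0], [701.0, -415.0], [631.0, -471.0], [535.0, -361.0]]
px [171. 168.]
  z 20 [623.3 275.1] [104.   39.6] 45.7
  z 36 [619.4 270.7] [102.4  39. ] 45.7
  box [[645.0, 326.0], [674.0, 299.0], [601.0, 225.0], [573.0, 252.0]]
px [316. 132.]
  z 20 [700.  -15.2] [137.7 225.7] 89.4
  z 36 [695.  -15.2] [135.6 222.2] 89.4
  box [[588.0, 55.0], [814.0, 54.0], [812.0, -87.0], [586.0, -83.0]]
```

View pics/crop1.png

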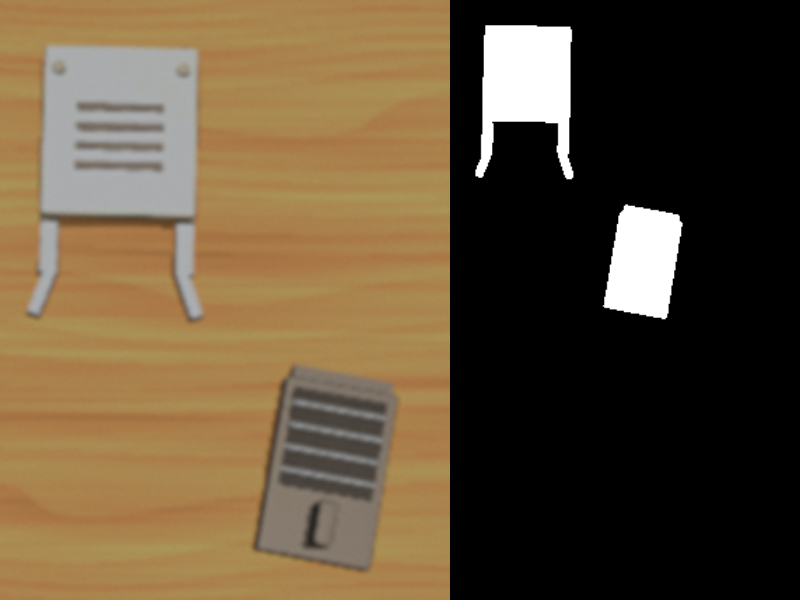

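The crop confirms the choice: the biggest slab measures 149×90 mm at z=20, with its nose step at the top and its rib at the bottom. Next I go over it and look at the slab and housing from close up.

```bash
cat >> h.py <<'E'
def rot(a): c,s=np.cos(a),np.sin(a); return np.array([[c,s,0],[s,-c,0],[0,0,-1.]])
def rect(w):
    R=cv2.minAreaRect(np.asarray(w)[:,:2].astype(np.float32)); b=cv2.boxPoints(R); e=[b[1]-b[0],b[2]-b[1]]
    a=[(np.arctan2(v[1],v[0])+np.pi/2)%np.pi-np.pi/2 for v in e]; i=int(np.argmin(np.abs(a)))
    return np.array(R[0]),a[i],np.linalg.norm(e[i]),np.linalg.norm(e[1-i])   # centre, yaw nearest x, length along, width
E
python3 - <<'E'
from h import *
from plant import ctrl,sensors,optics
c=np.load("pics/top0.npz"); m=graymask(c["p"],90); m[200:]=0
m=cv2.morphologyEx(m,cv2.MORPH_OPEN,np.ones((21,21)))
k=max(cv2.findContours(m,0,cv2.CHAIN_APPROX_NONE)[0],key=lambda k:cv2.contourArea(k)*(k[:,0,0].mean()<400)*(k[:,0,0].mean()>250))
print("hood top cam",rect(ray(c,k[:,0],36)))
ctrl.move_ptp([400,-240,320],rot(-.15)); ctrl.move_ptp([620,-90,300],rot(0)); ctrl.hold(.3)
s=sensors.read_state(); p,d=optics.grab_frame("wrist"); c=wristcam(s,optics.camera_params("wrist")); print(s["t"],s["eef_pos"],s["force"])
cv2.imwrite("pics/w1.png",p[...,::-1]); np.savez("pics/w1.npz",p=p,d=d,**c)
m=graymask(p,90)
for k in cv2.findContours(m,0,cv2.CHAIN_APPROX_NONE)[0]:
    if cv2.contourArea(k)>2000: print(np.round(cv2.minAreaRect(k)[0]),rect(ray(c,k[:,0],20)),rect(ray(c,k[:,0],36)))
E
```

```text
hood top cam (array([735.54986572, -16.33901215]), np.float32(-0.001824379), np.float32(140.85974), np.float32(123.602615))
3.0083 [619.57545615 -91.07661428 300.6138145 ] [ 0.06212763 -0.41915297  0.63241446]
[106. 398.] (array([370.72842407, 170.29257202]), np.float32(-0.003399372), np.float32(219.05284), np.float32(257.2346)) (array([383.92062378, 159.79042053]), np.float32(-0.003399372), np.float32(210.25464), np.float32(246.90282))
[ 30. 351.] (array([434.23175049, 226.39709473]), np.float32(-0.2334212), np.float32(120.54923), np.float32(61.97211)) (array([444.87338257, 213.64155579]), np.float32(-0.23342085), np.float32(115.70747), np.float32(59.483036))
[428. 364.] (array([ 407.84112549, -217.02957153]), np.float32(-0.003399253), np.float32(295.9108), np.float32(509.33322)) (array([ 419.54272461, -211.97514343]), np.float32(-0.0033991337), np.float32(284.02567), np.float32(488.87604))
[598. 211.] (array([ 586.12298584, -357.18069458]), np.float32(0.2239672), np.float32(124.39497), np.float32(77.028725)) (array([ 590.66400146, -346.49710083]), np.float32(0.22396708), np.float32(119.39872), np.float32(73.93491))
[237. 107.] (array([683.14526367, -16.21538544]), np.float32(-0.0021508932), np.float32(183.98773), np.float32(139.311)) (array([683.7890625 , -19.22580719]), np.float32(-0.0021419525), np.float32(176.59795), np.float32(133.71564))
```

View pics/w1.png

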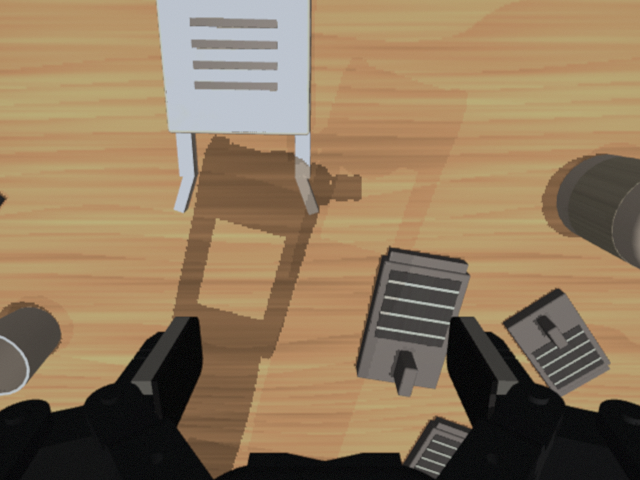

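The wrist view shows the hood's front edge from (169,132) to (309,134), the guide ends at (180,211) and (313,213), and the cassette with its rib at (404,370). I check these points against the top-camera numbers.

```bash
python3 - <<'E'
from h import *
w=np.load("pics/w1.npz");t=np.load("pics/top0.npz")
print("hood front",ray(w,[(169,132),(309,134)],36).round(1)[:,:2].tolist())
print("guide ends",ray(w,[(180,211),(313,213)],14).round(1)[:,:2].tolist())
print("cass rear corners",ray(w,[(358,372),(437,388)],20).round(1)[:,:2].tolist())
m=graymask(t["p"],90);m[300:]=0;m[:,:365]=0;m[:,445:]=0
k=max(cv2.findContours(m,0,cv2.CHAIN_APPROX_NONE)[0],key=cv2.contourArea); c,a,L,W=rect(ray(t,k[:,0],20)); print("cass",c,a,L,W,"grip",c-48*np.array([np.cos(a),np.sin(a)]))
p=w["p"][235:415,340:490]; cv2.imwrite("pics/crop2.png",cv2.resize(p,None,fx=3.3,fy=3.3,interpolation=cv2.INTER_CUBIC)[...,::-1])
E
```

```text
hood front [[669.6, 43.6], [667.7, -78.5]]
guide ends [[592.7, 49.2], [590.4, -80.7]]
cass rear corners [[411.8, -128.3], [390.6, -216.6]]
cass [ 469.03753662 -182.14341736] -0.17932594 148.84015 89.93504 grip [ 421.80725861 -173.58183193]
```

View pics/crop2.png

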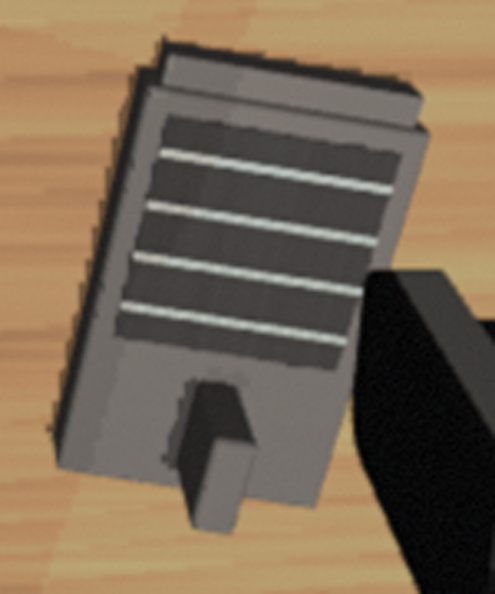

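The crop shows the top shoulders at (150,85) and (427,132), the rear corners at (60,465) and (316,506), and the rib top centred at (224,485). I cross-check these, then move above the rib.

```bash
python3 - <<'E'
from h import *
from plant import ctrl,sensors,optics
w=np.load("pics/w1.npz")
f=lambda q:[(340+x/3.3,235+y/3.3) for x,y in q]
C=ray(w,f([(150,85),(427,132),(60,465),(316,506)]),20)[:,:2]
d=C[0]+C[1]-C[2]-C[3]; a=np.arctan2(d[1],d[0]); u=np.array([np.cos(a),np.sin(a)])
print(C.round(1).tolist(),"yaw",a,"len",np.linalg.norm(d)/2,"centre",C.mean(0)+5*u,"grip",C.mean(0)-43*u)
print("rib",ray(w,f([(215,437),(253,443),(233,533),(195,526),(224,485)]),54)[:,:2].round(1).tolist())
a=-.179
ctrl.move_ptp([423,-173.5,150],rot(a)); ctrl.hold(.3)
s=sensors.read_state();p,_=optics.grab_frame("wrist");c=wristcam(s,optics.camera_params("wrist"))
print(s["t"],s["eef_pos"]); np.savez("pics/w2.npz",p=p,**c); cv2.imwrite("pics/w2.png",p[...,::-1])
E
```

```text
[[542.5, -152.8], [526.8, -238.4], [406.7, -128.7], [390.2, -215.3]] yaw -0.17211382145902968 len 138.19143753564003 centre [ 471.47347344 -184.65701864] grip [ 424.18267613 -176.43628329]
rib [[441.5, -172.1], [439.4, -183.8], [406.7, -179.7], [409.3, -167.8], [424.3, -175.9]]
4.3833 [ 424.00062072 -173.61373386  150.59783405]
```

View pics/w2.png

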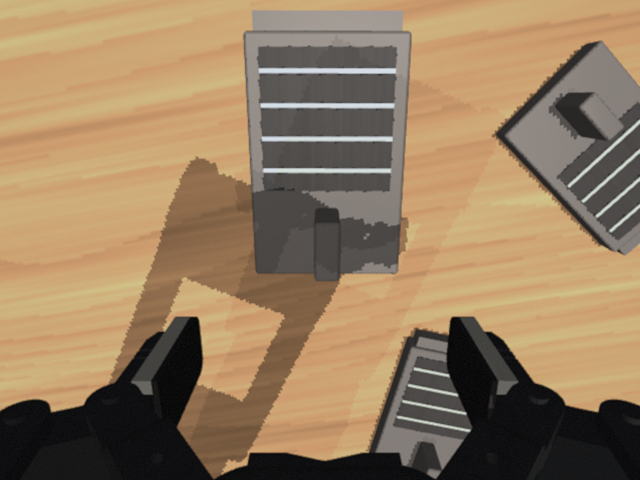

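The approach is well aligned: the rib is centred at (327,251) and the slab edges run parallel to the image columns. Now grasp and drag to in front of the guides.

```bash
cat >> h.py <<'E'
def look(n):
    from plant import sensors,optics
    s=sensors.read_state();p,_=optics.grab_frame("wrist");c=wristcam(s,optics.camera_params("wrist"))
    np.savez(f"pics/{n}.npz",p=p,**c); cv2.imwrite(f"pics/{n}.png",p[...,::-1]); return c
def st(l):
    from plant import sensors
    s=sensors.read_state(); print(l,round(s["t"],2),"pos",s["eef_pos"].round(1),"F",s["force"].round(2),"w",round(float(s["grip_width"]),1),"yaw",round(float(np.arctan2(s["eef_rot"][1,0],s["eef_rot"][0,0])),4))
E
python3 - <<'E'
from h import *
from plant import ctrl
ctrl.move_ptp([423.5,-175,110],rot(-.175))
print(ctrl.move_l([423.5,-175,49.5],vel=60,threshold=6)); st("down")
ctrl.gripper_to(0,force=50); ctrl.hold(.2); st("grip")
ctrl.move_l([440,-90,49.5],rot(-.09),vel=70); st("mid")
ctrl.move_l([452,-16.8,49.5],rot(-.004),vel=60); ctrl.hold(.3); st("pre"); look("w3")
E
```

```text
False
down 5.88 pos [ 423.9 -175.2   49.8] F [-0.16  0.04 -0.14] w 85.7 yaw -0.175
grip 6.72 pos [ 423.7 -175.1   49.7] F [-0.03 -0.01  2.85] w 13.1 yaw -0.175
mid 8.11 pos [440.2 -89.7  49.7] F [-0.13 -1.54  4.85] w 13.2 yaw -0.0903
pre 9.79 pos [452.1 -17.   49.7] F [-0.86 -3.08  5.77] w 13.0 yaw -0.0046
```

View pics/w3.png

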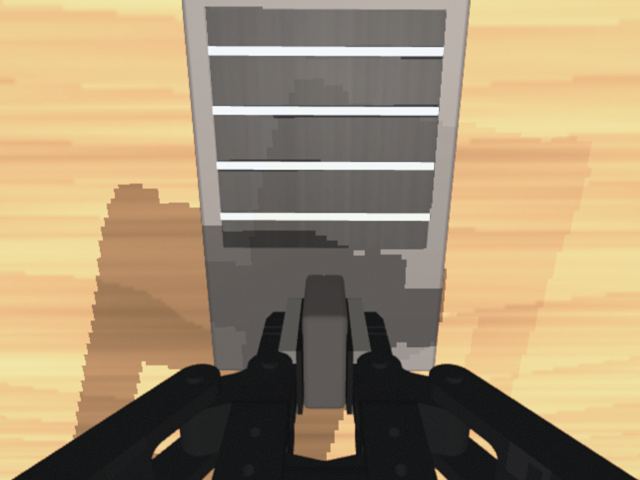

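The grip holds: 13 mm opening and the slab square to the tool. Fz is +5.8 N, so the tool is pressing the slab down a little. I ease up until that is relieved and check the line-up from the top camera.

```bash
python3 - <<'E'
from h import *
from plant import ctrl,sensors,optics
for i in range(4):
    s=sensors.read_state()
    if s["force"][2]<1.5: break
    ctrl.move_l([452,-16.4,49.8+.5*(i+1)],vel=10); st("up")
p,d=optics.grab_frame("top"); c=optics.camera_params("top"); np.savez("pics/t2.npz",p=p,d=d,**c)
cv2.imwrite("pics/t2.png",cv2.resize(p[60:310,230:410],None,fx=2.4,fy=2.4,interpolation=cv2.INTER_CUBIC)[...,::-1])
E
```

```text
up 10.09 pos [451.2 -15.8  49.7] F [-0.69 -0.95  0.11] w 13.2 yaw -0.0044
```

View pics/t2.png

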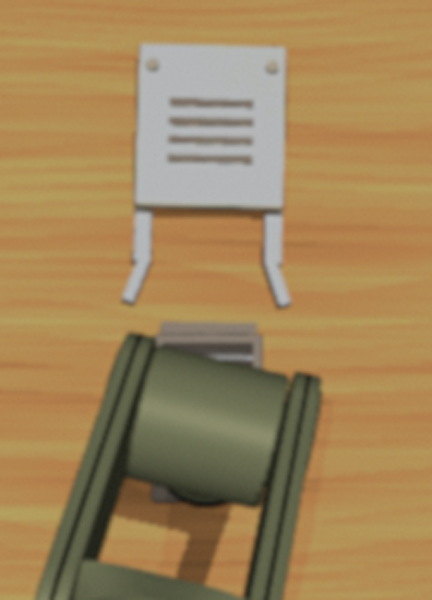

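```bash
python3 - <<'E'
from h import *
c=np.load("pics/t2.npz"); g=cv2.cvtColor(c["p"],cv2.COLOR_RGB2HSV); m=graymask(c["p"],90)
def row(v,z): 
    r=m[v,270:370]>0; e=np.flatnonzero(np.diff(r.astype(int)))+270.5; return v,[float(ray(c,[x,v],z)[0,1].round(1)) for x in e], ray(c,[313,v],z)[0,0].round(0)
for v in (90,110,130,142): print("hood",row(v,36))
for v in (152,156,160,164,170,176,180): print("guide",row(v,14))
for v in (194,195,197): print("nose",row(v,17))
for v in (200,202,204): print("shoulder",row(v,20))
E
```

```text
hood (90, [45.1, -81.2], np.float64(781.0))
hood (110, [44.6, -79.1], np.float64(739.0))
hood (130, [46.1, -79.1], np.float64(698.0))
hood (142, [45.8, -79.0], np.float64(674.0))
guide (152, [46.9, 30.7, -62.2, -78.3], np.float64(659.0))
guide (156, [46.8, 30.6, -62.2, -78.3], np.float64(651.0))
guide (160, [48.7, 30.5, -62.2, -78.3], np.float64(643.0))
guide (164, [48.6, 32.5, -60.2, -78.3], np.float64(635.0))
guide (170, [48.4, 32.3, -62.2, -76.2], np.float64(622.0))
guide (176, [52.3, 38.2, -66.2, -80.2], np.float64(610.0))
guide (180, [54.2, 40.2, -68.2, -82.2], np.float64(602.0))
nose (194, [21.7, -26.1], np.float64(573.0))
nose (195, [23.7, -56.1], np.float64(571.0))
nose (197, [23.7, -56.1], np.float64(567.0))
shoulder (200, [49.3, 43.4, 29.4, -59.9], np.float64(560.0))
shoulder (202, [53.2, -59.9], np.float64(556.0))
shoulder (204, [55.2, -59.9], np.float64(552.0))
```

The nose mid at y≈-15.7 agrees with the guide mid at -15.5 and the hood mid at -16.6. I advance between the guides under force watch.

```bash
python3 - <<'E'
from h import *
from plant import ctrl,sensors
st("0")
for x in (470,490,510,525,540,555):
    r=ctrl.move_l([x,-16,49.8],rot(-.003),vel=25,threshold=5); st(r)
    if r: break
E
```

```text
0 10.14 pos [451.2 -15.9  49.7] F [-0.52 -0.14 -0.4 ] w 13.1 yaw -0.0043
True 10.38 pos [451.2 -15.9  49.7] F [-1.38  0.69  4.39] w 13.6 yaw -0.0041
```

```bash
python3 - <<'E'
from h import *
from plant import ctrl,sensors
ctrl.move_l([452,-16,50.2],rot(-.003),vel=10); ctrl.hold(.2); st("0")
for x in (470,490,510,525,540,552):
    r=ctrl.move_l([x,-16,50.2],vel=25,threshold=5); st(r)
    if r: break
E
```

```text
0 10.88 pos [451.3 -15.9  49.8] F [-0.77 -0.42 -2.25] w 13.5 yaw -0.003
False 11.74 pos [469.9 -16.   50.1] F [ 0.08  1.78 -4.36] w 13.3 yaw -0.003
False 12.69 pos [489.8 -15.9  50.1] F [-0.48  0.24 -3.43] w 13.0 yaw -0.003
False 13.64 pos [509.8 -15.9  50.1] F [ 0.26 -1.11 -4.35] w 13.2 yaw -0.003
False 14.39 pos [524.9 -16.   50.1] F [-0.88 -0.9  -3.7 ] w 13.2 yaw -0.0029
False 15.14 pos [539.9 -16.   50.1] F [ 0.25  0.08 -4.82] w 12.8 yaw -0.003
False 15.78 pos [551.9 -16.   50. ] F [ 0.21  0.52 -3.88] w 13.0 yaw -0.003
```

Through the guides with almost no side force. Now the slow push to the stop.

```bash
python3 - <<'E'
from h import *
from plant import ctrl,sensors
ctrl.hold(.2); st("0")
for x in range(560,652,8):
    r=ctrl.move_l([x,-16,50.1],vel=12,threshold=4); st(r)
    if r or abs(sensors.read_state()["force"][0])>5: break
ctrl.hold(.2); st("after")
E
```

```text
0 15.97 pos [551.8 -16.   50.1] F [-0.38  0.52 -4.14] w 13.1 yaw -0.003
False 16.79 pos [560.  -16.   50.1] F [ 0.37  0.2  -3.59] w 13.5 yaw -0.003
False 17.61 pos [568.  -16.   50.1] F [ 0.71 -0.33 -3.88] w 13.3 yaw -0.003
False 18.43 pos [576.  -16.   50.1] F [ 0.63 -0.5  -4.53] w 13.6 yaw -0.003
False 19.24 pos [584.  -16.   50.1] F [-0.05  0.43 -3.69] w 13.5 yaw -0.003
False 20.06 pos [592.  -16.   50.1] F [ 0.43  0.82 -5.  ] w 12.9 yaw -0.003
False 20.88 pos [600.  -16.   50.1] F [ 0.63 -0.66 -3.78] w 13.2 yaw -0.003
False 21.69 pos [608.  -16.   50.1] F [-0.2   0.58 -4.14] w 13.6 yaw -0.003
True 22.23 pos [613.6 -15.9  49.7] F [-0.4  -0.09  4.8 ] w 13.5 yaw -0.0032
after 22.43 pos [613.6 -15.9  49.8] F [0.83 0.15 6.12] w 13.2 yaw -0.0032
```

The threshold tripped at x≈613.6 on Fz rather than Fx, possibly sag or a stick. I relieve z and continue with fine steps, logging Fx.

```bash
python3 - <<'E'
from h import *
from plant import ctrl,sensors
def F(): return np.mean([(ctrl.hold(.03),sensors.read_state()["force"])[1] for _ in range(5)],0)
x0=sensors.read_state()["eef_pos"][0]
ctrl.move_l([x0,-16,50.2],vel=5); print(F().round(2)); st("up")
for i in range(1,12):
    r=ctrl.move_l([x0+i,-16,50.2],vel=6,threshold=6); f=F(); print(i,r,sensors.read_state()["eef_pos"].round(2),f.round(2))
    if f[0]<-4 or r: break
E
```

```text
[ 1.95 -0.16  1.04]
up 23.57 pos [613.3 -16.   50. ] F [2.24 0.12 0.53] w 13.1 yaw -0.003
1 False [613.31 -15.99  49.8 ] [-4.73 -0.95  3.76]
```

```bash
python3 - <<'E'
from h import *
from plant import ctrl,sensors
def F(): return np.mean([(ctrl.hold(.03),sensors.read_state()["force"])[1] for _ in range(5)],0)
x,z=613.8,50.2
for i in range(12):
    f=F(); print(round(x,1),round(z,1),sensors.read_state()["eef_pos"].round(2),f.round(2))
    if f[0]<-7.5: break
    if f[2]>-1: z+=.2
    else: x+=.4
    ctrl.move_l([x,-16,z],vel=5)
look("w4"); st("end")
E
```

```text
613.8 50.2 [613.26 -15.99  49.76] [-5.19 -1.41  4.21]
613.8 50.4 [613.34 -15.96  49.98] [-2.77 -1.36  0.66]
613.8 50.6 [613.47 -15.93  50.27] [-2.63 -0.97 -1.24]
614.2 50.6 [613.91 -15.88  50.35] [-2.44 -0.86 -2.02]
614.6 50.6 [614.01 -15.86  50.37] [-4.85 -0.72 -1.29]
615.0 50.6 [614.06 -15.81  50.35] [-6.12 -0.58 -0.2 ]
615.0 50.8 [614.07 -15.83  50.42] [-5.95 -0.44 -1.  ]
615.4 50.8 [614.08 -15.78  50.41] [-7.22 -0.59  0.01]
615.4 51.0 [614.14 -15.78  50.53] [-6.1  -0.35 -0.71]
615.4 51.2 [614.15 -15.78  50.61] [-5.56 -0.45 -1.59]
615.8 51.2 [614.17 -15.73  50.58] [-6.82  0.06 -0.13]
615.8 51.4 [614.18 -15.75  50.65] [-6.46 -0.07 -1.03]
end 29.18 pos [614.2 -15.7  50.7] F [-7.76  0.34  0.09] w 13.3 yaw -0.0032
```

View pics/w4.png

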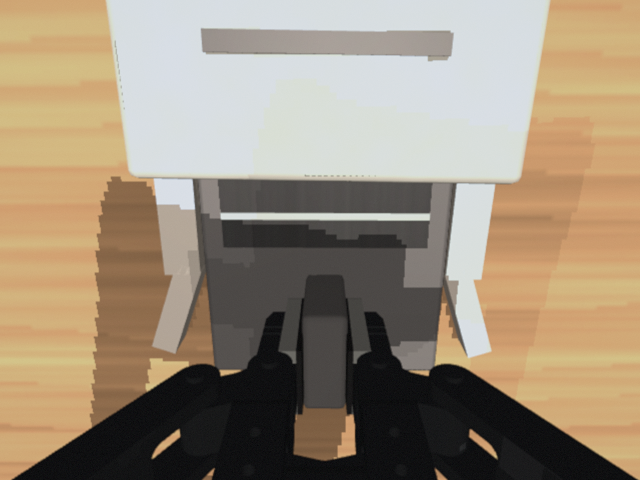

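This is the hard stop: Fx went from -2.4 to -7 N with only 0.2 mm of travel. The slab is centred between the guides (gaps at columns 194–202 and 442–450) and the rib hasn't slipped in the grip. I lower it to rest while holding light pressure, release, then check.

```bash
python3 - <<'E'
from h import *
from plant import ctrl,sensors
for z in (51.0,50.7,50.4): ctrl.move_l([615.2,-16,z],vel=5); st("lower")
ctrl.hold(.2); ctrl.gripper_to(40); ctrl.hold(.3); st("open"); look("w5")
E
```

```text
lower 29.54 pos [614.1 -15.8  50.5] F [-6.42  0.42 -0.75] w 13.5 yaw -0.0032
lower 29.79 pos [614.1 -15.8  50.4] F [-5.92 -0.49 -0.18] w 13.1 yaw -0.0032
lower 30.04 pos [614.1 -15.8  50.3] F [-6.61 -1.29  1.81] w 13.3 yaw -0.0031
open 30.92 pos [615.3 -16.   50.4] F [-0.32 -0.1  -1.1 ] w 40.6 yaw -0.003
```

View pics/w5.png

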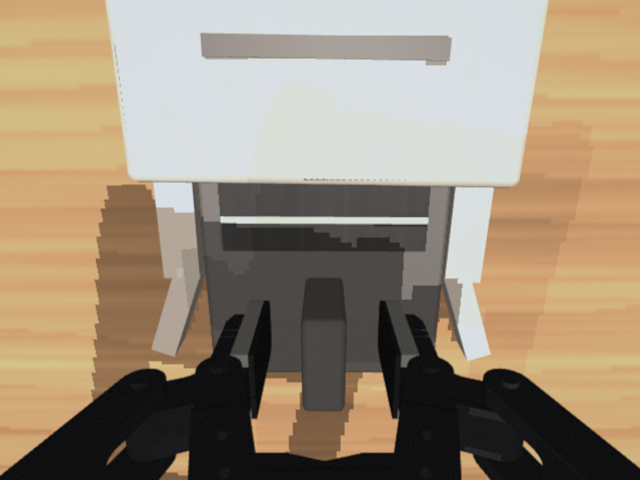

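Released, the cassette sits as before: the hood edge moved 3 px and the slab line 4 px, from the tool springing 1.2 mm forward, so it crept back less than 0.5 mm. I retreat straight up and take one numeric check of its final position.

```bash
python3 - <<'E'
from h import *
from plant import ctrl,sensors,optics
ctrl.gripper_to(60); ctrl.move_l([615.3,-16,110],vel=60); ctrl.move_l([560,-16,260],vel=120); ctrl.hold(.4); st("up")
look("w6")
E
```

```text
up 34.33 pos [560.  -16.  259.8] F [-0.09  0.23  0.47] w 60.3 yaw -0.003
```

View pics/w6.png

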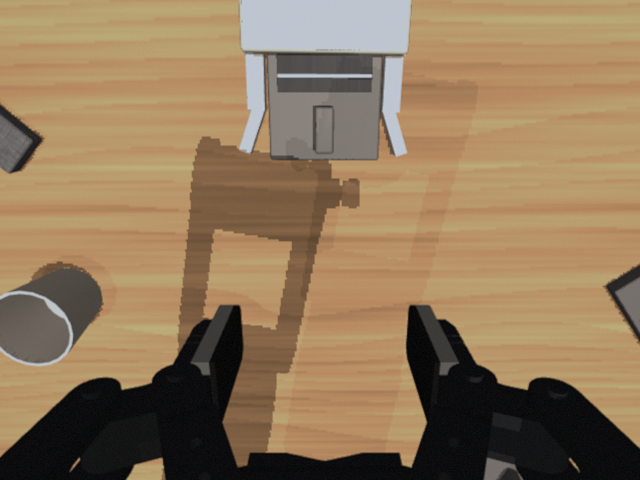

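It shows the cassette sitting straight in the tunnel, with its rear edge at row 158, slab columns 270–379 and the hood edge at row 51. I compute the depth and hand in if it is consistent.

```bash
python3 - <<'E'
from h import *
from plant import ctrl
c=np.load("pics/w6.npz"); r=ray(c,[(270,158),(379,159)],20); h=ray(c,[(241,51),(408,54)],36)
print(r.round(1),h.round(1)); d=r[:,0].mean()+150-h[:,0].mean(); e=r[:,1].mean()-h[:,1].mean(); print("depth",d,"dy",e)
c4=np.load("pics/w4.npz"); r4=ray(c4,[(214,369),(437,369)],20); h4=ray(c4,[(130,178),(520,181)],36); print("depth at stop",r4[:,0].mean()+150-h4[:,0].mean())
c5=np.load("pics/w5.npz"); r5=ray(c5,[(214,372),(437,372)],20); h5=ray(c5,[(130,181),(520,185)],36); print("depth released",r5[:,0].mean()+150-h5[:,0].mean())
if d>60 and abs(e)<5: ctrl.finish_job(); print("done")
E
```

```text
[[588.5  28.8  20. ]
 [587.4 -61.8  20. ]] [[669.1  44.6  36. ]
 [666.7 -78.2  36. ]]
depth 70.11895732605399 dy 0.2598364439303893
depth at stop 68.5784438212039
depth released 68.59035198872311
the job is handed in; nothing more can be done
done
```

I slid the cassette between the guides and under the hood, pushed it on until it stopped hard, let go and handed the job in at about 34 s. I was given no verdict.

- **Hard stop:** the push force rose from about 2.4 N to 7 N with only 0.3 mm of travel. The highest push I read was 7.8 N.
- **Final position:** the depth read 68.6 mm under the hood both against the stop and just after release. From farther away it read 70.1 mm, which fits within the calibration error. The cassette is about 0.3 mm off the tunnel's line and looks square to it.
- **Spring-back:** comparing pictures before and after letting go, it moved back less than 0.5 mm.
- **Other objects:** the arm never went near the scoop, bottle or brush. I did not measure them again at the end.

**What disagreed or was not measured:**
- **False trips:** the force threshold tripped once before the guides and once at the stop. Both times it was vertical force from slight downward pressure on the slab, so I eased that off. At the stop I then pushed again to confirm it.
- **Camera offsets:** the top and wrist cameras disagreed by about 2–3 mm on absolute positions.
- **Sprung contact:** its force was too small to tell from sensor noise. That it is pushed in follows from the hard stop and the small spring-back, not from a direct reading.

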